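# Isolate and vent the synthesiser's gas manifold

## Task

Make the gas manifold safe for a cassette change: shut the blue-handled supply valve fully, and only then open the yellow-handled vent valve fully to let the pressure off. Push each lever gently round to its stop with the fingertips, without gripping it; leave the black-handled vacuum valve shut, do not disturb the loose things on the bench, and finish clear of everything.

Things in the scene. Friction and masses are not known exactly. Their poses are not given: they have to be found in the camera images.
- manifold: Header pipe on an aluminium base plate 235 (x) by 460 (y) by 8 mm, fixed to the bench, turned up to 0.3 rad; origin: centre of the plate's underside. The header runs along y at x = +75 mm, its top 78 mm above the bench. Three ball valves on pipes along x stand at x = 0, y = -135, 0, +135 mm in changing order. Brass relief valve at x = 75, y = -214 mm, top 107 mm up.
- supply_stem (a point): Point on the vertical turning axis of the blue-handled supply valve, 107 mm above the bench, at mid-height of the lever's sleeve; its axes are the manifold's (x along the pipe towards the header, y across, z up). Nut on the stem 17 mm wide, top 108 mm up; bonnet and stop plate below 95 mm, within 17 mm of the axis.
- supply_tip (a point): Free end of the blue lever: middle of its sleeve's end face, 101 mm from the turning axis, 107 mm above the bench. The plastic sleeve is straight, 35 to 101 mm from the axis, 19 mm wide, 13 mm high (100 to 113 mm above the bench). Beneath it is free air down to the pipes and valves (tops under 82 mm beyond 20 mm from the axes).
- supply_handle (a joint): Angle of the blue lever, rad. 0 = shut, at its stop: lever across the pipe, along the manifold's +y. Grows counter-clockwise seen from above to 1.571 = fully open, at its stop: lever along the pipe, to the manifold's -x, away from the header. Starts 0.95 or more. Dry friction about 0.4 N m (6 N at 70 mm from the axis), no spring: stays where left.
- vent_stem (a point): The same point and axes for the yellow-handled vent valve (a copper-coloured silencer on its open end).
- vent_tip (a point): Free end of the yellow lever, same sizes as the blue one.
- vent_handle (a joint): Angle of the yellow lever, rad; same meaning: 0 shut (along the manifold's +y), 1.571 fully open (along its -x). Starts shut or within 0.06 rad of it. Same friction.
- vacuum_stem (a point): The same point and axes for the black-handled vacuum valve.
- vacuum_tip (a point): Free end of the black lever, same sizes.
- vacuum_handle (a joint): Angle of the black lever, rad; same meaning. Starts shut (under 0.06 rad) and must stay so.
- pot: Loose steel shielding pot with a crimped vial in it, 42 mm across, 63 mm high, on the bench on the robot's side of the base plate; origin at the centre of its underside. Leave alone.
- vial: Loose glass vial 25 mm across with a yellow needle hub on it, 79 mm high, on the bench on the robot's side of the base plate; origin at the centre of its underside. Leave alone.
- spanner: Loose steel spanner 150 mm long lying on the bench on the robot's side of the base plate. Leave alone.
- bottle: Loose amber bottle 56 mm across, 120 mm high, on the bench beyond the base plate's +y end; origin at the centre of its underside. Leave alone.

How it is judged (in metres and radians):
On the way, in this order (a step that is already met when the one before it is completed fails the run):
1. the supply valve is fully shut while the vent is still shut (value of joint supply_handle below 0.09 rad and value of joint vent_handle below 0.25 rad), for 0.2 s.
2. the vent valve is fully open (value of joint vent_handle above 1.48 rad), for 0.2 s.
At the end, for the whole second after the job is handed in: Blue supply lever within 0.09 rad (5 degrees) of its shut stop, yellow vent lever within 0.09 rad of its open stop, black vacuum lever still within 0.15 rad of shut, levers at rest (value of joint supply_handle below 0.09 rad and value of joint vent_handle above 1.48 rad and value of joint vacuum_handle below 0.15 rad and velocity of joint each of vent_handle, supply_handle below 0.05 rad/s); the robot touches nothing.
It fails at once if the vent is opened (beyond 0.25 rad) while the supply is not shut (value of joint vent_handle above 0.25 rad and value of joint supply_handle above 0.15 rad).
It fails at once if the vacuum valve is opened (beyond 0.15 rad) (value of joint vacuum_handle above 0.15 rad).
It fails at once if a lever is gripped or forced (over 40 N between the fingers and a lever) (contact force between the fingers and supply_handle above 40 N or contact force between the fingers and vent_handle above 40 N or contact force between the fingers and vacuum_handle above 40 N).
It fails at once if a loose thing on the bench is moved by more than 15 mm, tipped or lifted (distance of any of pot, vial, spanner, bottle from where it was at the start of the episode above 0.015 m or angle between any of vial, pot, bottle's own z axis and vertical above 0.5 rad).
It also fails if it takes over 64 s, if anything falls off the work surface, if the arm or the gripper's body presses on something with over 40 N, if the wrist force passes 120 N, or if a joint passes its speed limit or range.

## Robot

A 6-joint arm with a two-finger parallel gripper is mounted at the origin on the work surface. World frame = base frame: x ahead of the robot, y to its left, z up, the work surface at z = 0. Lengths are in mm, angles in rad, forces in N, time in s.
With the tool pointing down it reaches from about 275 to 750 mm from the base axis. Payload 10.2 kg.
Tool frame: the origin (TCP) lies midway between the tips of the shut fingers; the grasp point (between the pads) lies grasp_offset behind it (grasp_offset is the distance from the TCP to the grasp point, in mm); x points along the fingers, z is the direction in which the jaws open and shut, and the axes are right-handed (so a half turn about x gives the same grasp; the last joint's range is limited). The gripper opens to 85 mm and grips with 20 to 120 N. Pads are 22 mm wide; open, the fingers measure 114 mm over their backs; the gripper's body (76 mm by 85 mm) begins 54 mm behind the grasp point. The pads swing forward as they close: fully open they stand 13 mm farther back than shut.
Start: joints at [-1.455, 0.313, 1.498, -0, 1.331, -0.223], TCP at [174.474, -495.167, 231.294] pointing down, gripper open.
Joint ranges: [-2.94, 2.94], [-0.97, 2.17], [0.19, 2.56], [-1.23, 4.37], [0.02, 3.11], [-2.88, 2.88]. Speed limits (rad/s): [2.39, 2.39, 3.01, 3.14, 3.14, 3.14].

## Interface

Orientations are given as a unit quaternion [w, x, y, z].
In Python, from rig import sense, capture, calibration, finish_job, grasp_offset gives the robot as it stands.
- The arm moves only by the shell command python3 -m jog 'ROWS' [FORCE]. ROWS is JSON, a list of rows, each an object with "linear": the shift along the tool's x, y, z scaled (see below), a list of three; "rotation": the turn, a rotation vector about the tool's x, y, z scaled (see below), a list of three; "grip": the finger opening in mm, from 0 to 85.4. A call has 1 to 20 rows; each row is the pose to reach, as a shift and turn from the pose measured when the call began, along the tool's axes at that moment; what a row does not reach only later rows make up. The controller multiplies each number of a shift by 0.3 m and each number of a turn by 0.5 rad. A row lasts 1/12 s, in which the tool goes at most 41.7 mm and 7.16 degrees, less where a joint would pass 70% of its speed; a pose out of reach is approached as far as the arm can. A call with a number of a shift or a turn outside -1 to 1 is refused whole. A call with a gripper value outside its range is refused whole. The fingers move at their own pace and stop on an object; FORCE is the grip in N (left out, the last holds). Time passes only in rows, so rows that repeat a pose let the fingers close. It gives the time, the measured TCP pose, the force and the opening at its end, in the units of the state.
- sense(): the state, without advancing time (a new reading comes with each control period).
- capture(name): name is "side" or "top" or "wrist"; returns (picture, depth): 480x640x3 uint8, red, green, blue; 480x640 float32, mm along the optical axis (not along the pixel's ray), 0 where there is no reading.
- calibration(name): a dict with "intrinsics" (3x3 intrinsics, pixels), "dist" ([k1, k2, p1, p2, k3] as OpenCV has them; the pictures are not rectified), "world_from_camera" (4x4, takes a point from camera to world coordinates). Camera axes: x right, y up, looking along -z (the intrinsics and any distortion apply to the point x, -y, -z); pixel columns grow to the right and rows downward; lengths in mm; the calibration is good to about 2 mm. A picture is of the moment at which its call begins: read the wrist's pose just before it. calibration takes no time and is no camera call; for the wrist camera it gives the pose at the moment of the call.
- finish_job(): hands the job in, once; it reports no verdict.
The state is a dict: "time_s": time; "joints": joint angles; "dq": joint speeds; "tau": joint torques, N m; "eef_pos": TCP position; "ee_rot": TCP orientation; "force": force on the tool from outside, world axes, zero at the start; "wrist_torque": the same for the moment, N m; "grip_width": opening from 0.0 (shut) to 1.0 (fully open).
Only numpy, scipy, OpenCV 4.12 (cv2) and the standard library are available. Lean on these libraries where they do the work, as an engineer would, in place of code of your own. Each camera call takes 0.05 s, during which the arm holds its last target.

## Working session

There is one attempt and no reset: what is moved stays moved. The work goes in short steps, Python scripts to look and compute and a shell command to move; the robot and the scene stay as the last step left them, time stands still between calls to the robot, and variables do not carry over. Pictures are saved under pics/ and viewed, and the job is handed in when it is done.

```bash
ls; mkdir -p pics; python3 - <<'E'
from rig import sense,capture,calibration,grasp_offset
import cv2,numpy as np
s=sense();print(s,grasp_offset)
for n in("top","side"):
    c=calibration(n);print(n,c)
    p,d=capture(n);np.savez(f"pics/{n}0.npz",p=p,d=d)
    cv2.imwrite(f"pics/{n}0.png",p[:,:,::-1])
E
```

```text
pics
{'time_s': 0.0, 'joints': array([-1.45540707e+00,  3.13467661e-01,  1.49841473e+00,  3.16380332e-05,
        1.33097139e+00, -2.23416345e-01]), 'dq': array([-1.40754917e-05, -1.42805783e-03,  2.69937877e-04,  1.59108552e-04,
        5.75725160e-04,  4.72382070e-04]), 'tau': array([ 3.48466738e-04, -4.12266469e+01, -2.59748268e+01, -1.07827639e-04,
        4.09423184e-03, -2.88862668e-05]), 'eef_pos': array([ 174.44922065, -494.91557163,  230.73444285]), 'ee_rot': array([ 0.57684831,  0.40888714,  0.57742774, -0.40820894]), 'force': array([0.15222866, 0.60693463, 0.07735124]), 'wrist_torque': array([-0.03980421,  0.00315105,  0.02077521]), 'grip_width': 1.0006493840041435} 18.700000000000003
top {'intrinsics': array([[493.42644622,   0.        , 317.72815297],
       [  0.        , 493.42644622, 235.98072944],
       [  0.        ,   0.        ,   1.        ]]), 'dist': array([-0.02143113,  0.        ,  0.        ,  0.        ,  0.        ]), 'world_from_camera': array([[-3.79080924e-03,  9.89063892e-01, -1.47438958e-01,
         3.75349691e+02],
       [-9.99869348e-01, -1.43209283e-03,  1.61007829e-02,
         8.40508488e+01],
       [ 1.57135568e-02,  1.47480730e-01,  9.88940099e-01,
         9.14765273e+02],
       [ 0.00000000e+00,  0.00000000e+00,  0.00000000e+00,
         1.00000000e+00]])}
side {'intrinsics': array([[487.05455786,   0.        , 325.0984383 ],
       [  0.        , 487.05455786, 244.01340021],
       [  0.        ,   0.        ,   1.        ]]), 'dist': array([0.0169372, 0.       , 0.       , 0.       , 0.       ]), 'world_from_camera': array([[ 9.79400234e-01,  1.33895312e-01, -1.51152992e-01,
         3.56202796e+02],
       [-2.01149097e-01,  5.81204638e-01, -7.88505047e-01,
        -5.59287200e+02],
       [-1.77263091e-02,  8.02666316e-01,  5.96164879e-01,
         5.56234779e+02],
       [ 0.00000000e+00,  0.00000000e+00,  0.00000000e+00,
         1.00000000e+00]])}
```

View pics/top0.png

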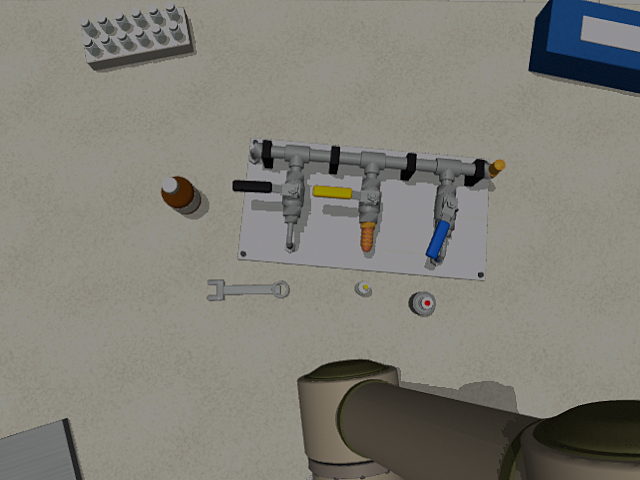

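View pics/side0.png

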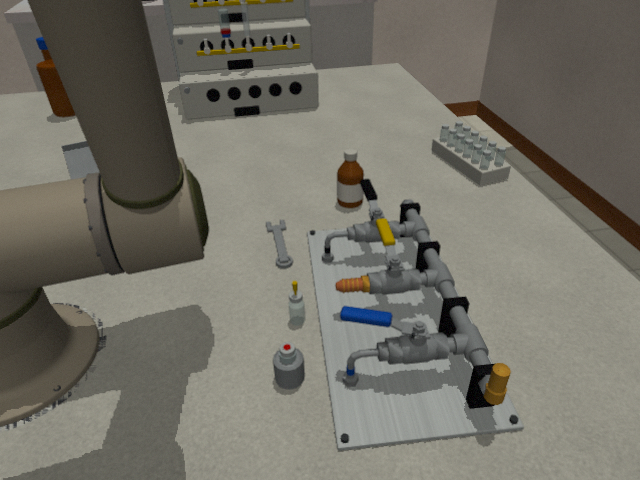

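The top view shows, left to right, the black valve (stem about 292,190), the yellow one (lever 313–351,192) and the blue one (lever 433–448, 222–257, pointing mostly towards the robot). The pot is at (423,303), the vial at (363,289), the spanner at (248,290) and the bottle at (178,193).

```bash
cat > h.py <<'E'
import numpy as np,cv2
from rig import calibration
def ray(name,px,z,c=None):
    c=c or calibration(name);K=np.array(c["intrinsics"]);T=np.array(c["world_from_camera"])
    u=cv2.undistortPoints(np.array(px,float).reshape(-1,1,2),K,np.array(c["dist"])).reshape(-1,2)
    d=np.c_[u[:,0],-u[:,1],-np.ones(len(u))]
    w=d@T[:3,:3].T;o=T[:3,3]
    return o+w*((z-o[2])/w[:,2])[:,None]
def depthpts(name,px,dep,c=None):
    c=c or calibration(name);K=np.array(c["intrinsics"]);T=np.array(c["world_from_camera"])
    px=np.array(px,float).reshape(-1,2)
    u=cv2.undistortPoints(px.reshape(-1,1,2),K,np.array(c["dist"])).reshape(-1,2)
    z=dep[px[:,1].astype(int),px[:,0].astype(int)]
    return np.c_[u[:,0]*z,-u[:,1]*z,-z]@T[:3,:3].T+T[:3,3]
def masks(p):
    h=cv2.cvtColor(p,cv2.COLOR_RGB2HSV);H,S,V=[h[...,i].astype(int) for i in range(3)]
    return dict(blue=(H>100)&(H<130)&(S>150),yellow=(H>22)&(H<32)&(S>150),black=(V<45))
E
python3 - <<'E'
from h import *
f=np.load("pics/top0.npz");p,d=f["p"],f["d"]
roi={"blue":(400,200,480,280),"yellow":(300,170,365,215),"black":(225,172,274,200)}
M=masks(p)
for k,(a,b,c,e) in roi.items():
    m=np.zeros(d.shape,np.uint8);m[b:e,a:c]=M[k][b:e,a:c]
    n,l,st,_=cv2.connectedComponentsWithStats(m);i=1+np.argmax(st[1:,4]);ys,xs=np.nonzero(l==i)
    P=depthpts("top",np.c_[xs,ys],d);
    good=(P[:,2]>105)&(P[:,2]<120);print(k,len(P),good.sum(),"ztop",np.percentile(P[:,2],[5,50,95]))
    Q=P[good][:,:2].astype(np.float32)
    r=cv2.minAreaRect(Q);print(r)
    mu=Q.mean(0);u=np.linalg.svd(Q-mu)[2][0];t=(Q-mu)@u
    print(" centre",mu,"axis",u,"ang",np.degrees(np.arctan2(u[1],u[0])),"ends",mu+u*t.min(),mu+u*t.max())
# plate corners
cs=[(250,138),(488,160),(485,279),(238,258)]
print(ray("top",cs,8))
g=ray("top",[(242.5,254),(480.5,274.5)],8);v=g[0]-g[1];print("bolts",g,np.degrees(np.arctan2(-v[0],v[1])))
for n,c,z in(("pot",(423,303),63),("vial",(364,288),70),("bottle",(171,186),120),("relief",(499,166),107)):print(n,ray("top",[c],z))
E
```

```text
blue 445 428 ztop [108.65421977 113.56562345 116.3067729 ]
((490.10211181640625, -127.46244812011719), (19.224353790283203, 64.58287048339844), 66.30560302734375)
 centre [ 489.68448 -126.56144] axis [-0.91274494  0.4085299 ] ang 155.88748 ends [ 519.8006  -140.04094] [ 460.87103 -113.665  ]
yellow 403 399 ztop [109.09714118 113.55303961 116.08933912]
((569.7396850585938, 46.35932159423828), (64.13306427001953, 16.849258422851562), 85.41438293457031)
 centre [569.05536  46.35555] axis [-0.08076144 -0.9967335 ] ang -94.63233 ends [571.64966  78.37344] [566.47003   14.448248]
black 407 398 ztop [110.13548829 113.46034577 115.60742368]
((579.2523803710938, 180.5159912109375), (63.72819137573242, 17.75537872314453), 89.34900665283203)
 centre [578.9659  180.15343] axis [-0.04935422 -0.9987813 ] ang -92.82893 ends [580.5692  212.59996] [577.40845 148.63516]
[[ 700.24538165  198.15763826    8.        ]
 [ 657.46217526 -258.01801758    8.        ]
 [ 429.66594274 -239.73863683    8.        ]
 [ 469.73427633  216.3500099     8.        ]]
bolts [[ 477.13082963  208.20613844    8.        ]
 [ 438.01483695 -231.76346634    8.        ]] -5.080587673521884
pot [[ 385.60272612 -110.34982331   63.        ]]
vial [[411.36908103  -8.38640934  70.        ]]
bottle [[577.53649445 312.83105505 120.        ]]
relief [[ 616.11711106 -239.05429788  107.        ]]
```

```bash
python3 - <<'E'
import cv2
p=cv2.imread("pics/top0.png")[125:305,220:520]
cv2.imwrite("pics/z0.png",cv2.resize(p,None,fx=2.66,fy=2.66,interpolation=cv2.INTER_CUBIC))
E
```

```text
(no output)
```

View pics/z0.png

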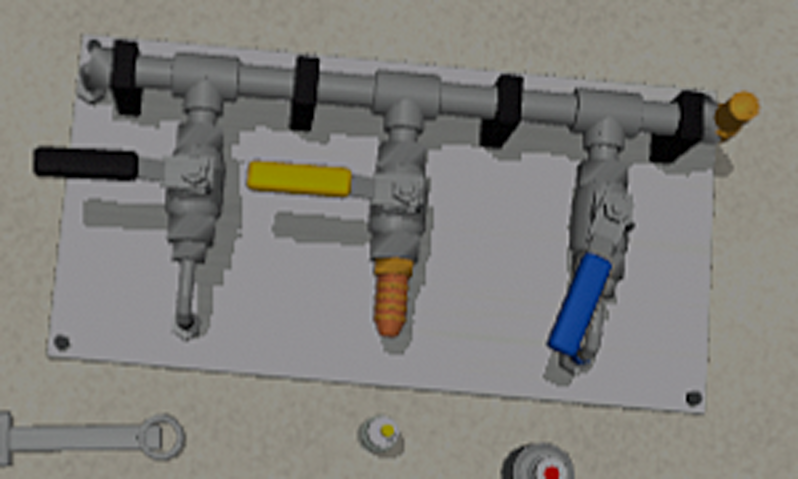

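```bash
cat >> h.py <<'E'
from scipy.spatial.transform import Rotation as Ro
th=-0.0887;ex=np.array([np.cos(th),np.sin(th)]);ey=np.array([-np.sin(th),np.cos(th)])
C=np.array([564.,-21.]);SUP=C-135*ey
def R(s): q=s["ee_rot"];return Ro.from_quat([q[1],q[2],q[3],q[0]]).as_matrix()
def lever(phi): # u along lever, n = direction of increasing phi
    return np.cos(phi)*ey-np.sin(phi)*ex, -np.sin(phi)*ey-np.cos(phi)*ex
def rows(s,targets): # linear scaled for world targets
    return [np.round(R(s).T@(np.array(t)-s["eef_pos"])/300,4).tolist() for t in targets]
E
python3 - <<'E'
from h import *
from rig import sense
s=sense();r=R(s);print(r.round(3));print("heads",np.degrees(np.arctan2(r[1],r[0])),SUP)
# desired: tool y or z at head 37deg
print(rows(s,[(470,-165,231),(470,-165,92)]))
E
```

```text
[[-0.     0.943  0.332]
 [ 0.001  0.332 -0.943]
 [-1.     0.    -0.001]]
heads [ 97.24851857  19.41121297 -70.58877024] [ 552.04119577 -155.46927902]
[[0.0004, 1.2947, -0.7098], [0.4637, 1.2946, -0.7093]]
```

```bash
python3 -m jog '[{"linear":[0,0.08,-0.045],"rotation":[-0.08,0,0],"grip":0},{"linear":[0,0.16,-0.09],"rotation":[-0.16,0,0],"grip":0},{"linear":[0,0.24,-0.13],"rotation":[-0.24,0,0],"grip":0},{"linear":[0,0.32,-0.175],"rotation":[-0.32,0,0],"grip":0},{"linear":[0,0.4,-0.22],"rotation":[-0.4,0,0],"grip":0},{"linear":[0,0.48,-0.265],"rotation":[-0.48,0,0],"grip":0},{"linear":[0,0.56,-0.31],"rotation":[-0.56,0,0],"grip":0},{"linear":[0,0.64,-0.35],"rotation":[-0.6,0,0],"grip":0},{"linear":[0,0.72,-0.395],"rotation":[-0.6,0,0],"grip":0},{"linear":[0,0.8,-0.44],"rotation":[-0.6,0,0],"grip":0},{"linear":[0,0.8,-0.44],"rotation":[-0.6,0,0],"grip":0}]' 20; python3 - <<'E'
from h import *
from rig import sense
s=sense();r=R(s);print("heads",np.degrees(np.arctan2(r[1],r[0])),s["joints"],s["grip_width"])
print(rows(s,[(470,-165,231),(470,-165,92)]))
E
```

```text
time_s: 1.02
eef_pos: [358.8, -287.7, 230.9]
ee_rot: [0.632, 0.317, 0.633, -0.316]
force: [-0.5, -0.7, -0.2]
grip_width: -0.001
heads [ 84.61703801  36.80371967 -53.19611666] [-9.32335481e-01  1.69907916e-01  1.68187961e+00  1.66664786e-03
  1.29158706e+00 -4.34741624e-03] -0.0005998067607111877
[[0.0007, 0.5417, -0.1054], [0.464, 0.5409, -0.1046]]
```

```bash
python3 -m jog '[{"linear":[0,0.09,-0.017],"rotation":[0,0,0],"grip":0},{"linear":[0,0.18,-0.035],"rotation":[0,0,0],"grip":0},{"linear":[0,0.27,-0.052],"rotation":[0,0,0],"grip":0},{"linear":[0,0.36,-0.07],"rotation":[0,0,0],"grip":0},{"linear":[0,0.45,-0.087],"rotation":[0,0,0],"grip":0},{"linear":[0,0.54,-0.105],"rotation":[0,0,0],"grip":0},{"linear":[0,0.54,-0.105],"rotation":[0,0,0],"grip":0}]'; python3 - <<'E'
from h import *
from rig import sense,capture
s=sense();c=calibration("wrist");p,d=capture("wrist")
cv2.imwrite("pics/w1.png",p[:,:,::-1])
m=masks(p)["blue"].astype(np.uint8);n,l,st,_=cv2.connectedComponentsWithStats(m);i=1+np.argmax(st[1:,4]);ys,xs=np.nonzero(l==i)
P=depthpts("wrist",np.c_[xs,ys],d,c);g=(P[:,2]>105)&(P[:,2]<120);print(st[i],np.median(P[:,2]),g.sum())
print(cv2.minAreaRect(P[g][:,:2].astype(np.float32)))
print(rows(s,[(470,-165,92)]))
E
```

```text
time_s: 1.6
eef_pos: [471.4, -162.9, 230.9]
ee_rot: [0.632, 0.317, 0.633, -0.314]
force: [0.1, -0.3, 0.5]
grip_width: -0.003
[ 251  151   87   62 2328] 113.22134864067257 2317
((491.50836181640625, -128.5580596923828), (18.17087745666504, 64.79625701904297), 66.1006088256836)
[[0.4629, -0.0092, 0.004]]
```

View pics/w1.png

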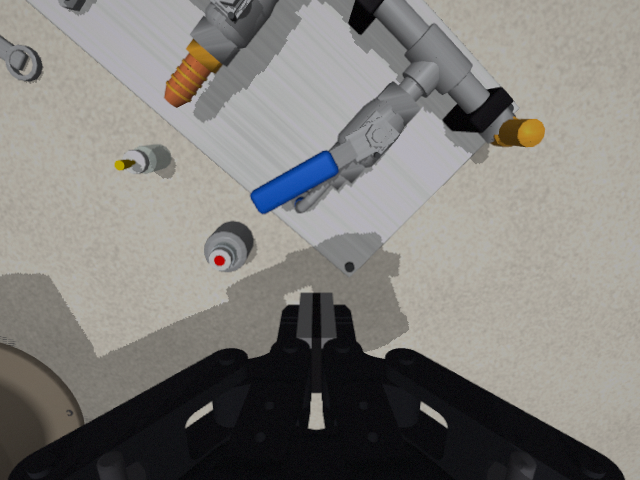

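The wrist view shows the blue lever at about (295,182) and the fingers clear to its open side. Both views agree on its position to within 2 mm. I'm descending.

```bash
python3 -m jog '[{"linear":[0.06,0,0],"rotation":[0,0,0],"grip":0},{"linear":[0.12,0,0],"rotation":[0,0,0],"grip":0},{"linear":[0.18,0,0],"rotation":[0,0,0],"grip":0},{"linear":[0.24,0,0],"rotation":[0,0,0],"grip":0},{"linear":[0.3,0,0],"rotation":[0,0,0],"grip":0},{"linear":[0.36,0,0],"rotation":[0,0,0],"grip":0},{"linear":[0.42,0,0],"rotation":[0,0,0],"grip":0},{"linear":[0.46,0,0],"rotation":[0,0,0],"grip":0},{"linear":[0.46,0,0],"rotation":[0,0,0],"grip":0}]'; python3 - <<'E'
from h import *
from rig import sense,capture
s=sense();print(s["force"])
p,d=capture("side");cv2.imwrite("pics/s2.png",p[:,:,::-1])
S=np.array([552.8,-155.9])
for deg in (71,60,50,40,30,20,10,0,-3):
    f=np.radians(deg);u,n=lever(f)
    h=np.arctan2(-n[1],-n[0])-np.radians(37); D=11*abs(np.cos(h))+12*abs(np.sin(h))
    t=S+70*u+n*(9.5+D); print(deg,round(D,1),t.round(1),rows(s,[(*t,92)]))
E
```

```text
time_s: 2.4
eef_pos: [468.5, -164.2, 90.5]
ee_rot: [0.63, 0.317, 0.635, -0.315]
force: [-0.5, -0.2, -0.0]
grip_width: 0.0
[-5.04152677e-01 -2.29337370e-01 -1.68468077e-04]
71 15.4 [ 478.7 -150.1] [[-0.0048, 0.0556, -0.0173]]
60 14.2 [ 481.9 -135. ] [[-0.0046, 0.0942, -0.051]]
50 12.5 [ 487.8 -121.9] [[-0.0045, 0.1361, -0.0743]]
40 11.4 [ 495.6 -110.5] [[-0.0044, 0.1798, -0.0891]]
30 13.3 [ 502.7 -102. ] [[-0.0044, 0.2156, -0.0975]]
20 14.7 [511.4 -94.5] [[-0.0044, 0.2539, -0.1001]]
10 15.7 [521.7 -88.3] [[-0.0044, 0.2938, -0.0959]]
0 16.2 [533.4 -83.9] [[-0.0045, 0.3338, -0.0843]]
-3 16.3 [537.1 -83. ] [[-0.0045, 0.3456, -0.0793]]
```

View pics/s2.png

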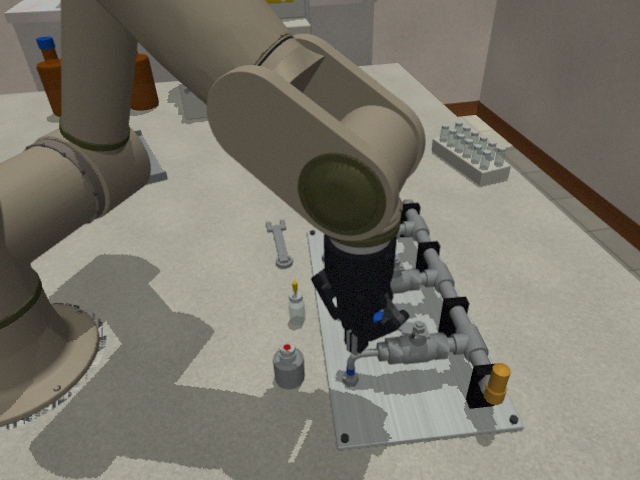

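The side view shows the closed fingers beside the blue lever (377,316), clear of the pot at (289,366). Now I push through the first half of the arc.

```bash
python3 -m jog '[{"linear":[-0.004,0.02,-0.006],"rotation":[0,0,0],"grip":0},{"linear":[-0.004,0.04,-0.012],"rotation":[0,0,0],"grip":0},{"linear":[-0.004,0.055,-0.02],"rotation":[0,0,0],"grip":0},{"linear":[-0.004,0.068,-0.03],"rotation":[0,0,0],"grip":0},{"linear":[-0.004,0.081,-0.04],"rotation":[0,0,0],"grip":0},{"linear":[-0.004,0.094,-0.051],"rotation":[0,0,0],"grip":0},{"linear":[-0.004,0.108,-0.06],"rotation":[0,0,0],"grip":0},{"linear":[-0.004,0.122,-0.068],"rotation":[0,0,0],"grip":0},{"linear":[-0.004,0.136,-0.074],"rotation":[0,0,0],"grip":0}]'; python3 - <<'E'
from h import *
from rig import sense,capture
s=sense();print(s["force"],s["wrist_torque"])
p,d=capture("top");cv2.imwrite("pics/t3.png",p[:,:,::-1])
p,d=capture("wrist");cv2.imwrite("pics/w3.png",p[:,:,::-1])
E
```

```text
time_s: 3.2
eef_pos: [488.9, -122.6, 93.8]
ee_rot: [0.632, 0.316, 0.633, -0.316]
force: [-1.3, -5.7, -0.6]
grip_width: -0.004
[-1.31980496 -5.67585544 -0.61500875] [-0.98631799  0.142829   -0.04453757]
```

View pics/w3.png

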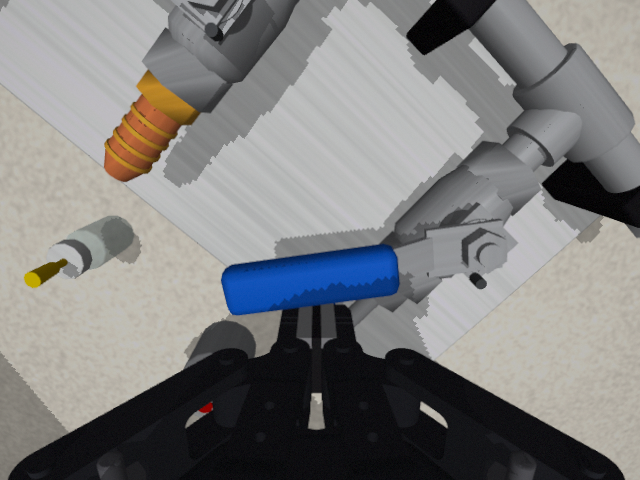

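The wrist view shows the fingertips against the blue sleeve at about (315,305), pushing with about 6 N. Carrying on.

```bash
python3 -m jog '[{"linear":[0,0.014,-0.005],"rotation":[0,0,0],"grip":0},{"linear":[0,0.028,-0.01],"rotation":[0,0,0],"grip":0},{"linear":[0,0.042,-0.015],"rotation":[0,0,0],"grip":0},{"linear":[0,0.054,-0.018],"rotation":[0,0,0],"grip":0},{"linear":[0,0.066,-0.021],"rotation":[0,0,0],"grip":0},{"linear":[0,0.078,-0.024],"rotation":[0,0,0],"grip":0},{"linear":[0,0.09,-0.025],"rotation":[0,0,0],"grip":0},{"linear":[0,0.102,-0.026],"rotation":[0,0,0],"grip":0},{"linear":[0,0.115,-0.026],"rotation":[0,0,0],"grip":0},{"linear":[0,0.128,-0.025],"rotation":[0,0,0],"grip":0},{"linear":[0,0.14,-0.024],"rotation":[0,0,0],"grip":0},{"linear":[0,0.153,-0.022],"rotation":[0,0,0],"grip":0}]'; cat > look.py <<'E'
from h import *
from rig import sense,capture
import sys
s=sense();c=calibration("wrist");p,d=capture("wrist");cv2.imwrite(f"pics/{sys.argv[1]}.png",p[:,:,::-1])
M=masks(p)
for k in("blue","yellow"):
    n,l,st,_=cv2.connectedComponentsWithStats(M[k].astype(np.uint8))
    if n<2: continue
    i=1+np.argmax(st[1:,4]);ys,xs=np.nonzero(l==i)
    P=depthpts("wrist",np.c_[xs,ys],d,c);g=(P[:,2]>109)&(P[:,2]<118)
    if g.sum()<100: print(k,"few",g.sum());continue
    (cx,cy),(w,h),a=cv2.minAreaRect(P[g][:,:2].astype(np.float32))
    if w<h:a+=90
    u=np.array([np.cos(np.radians(a)),np.sin(np.radians(a))])
    S={"blue":np.array([552.8,-155.9]),"yellow":C}[k]
    if u@(np.array([cx,cy])-S)<0:u=-u
    dd=np.array([cx,cy])-S
    print(k,g.sum(),(cx,cy),(w,h),"phi by axis",np.degrees(np.arctan2(-u@ex,u@ey)),"by stem",np.degrees(np.arctan2(-dd@ex,dd@ey)),np.hypot(*dd))
print(s["eef_pos"],s["force"])
E
python3 look.py w4
```

```text
time_s: 4.3
eef_pos: [521.1, -89.3, 93.8]
ee_rot: [0.631, 0.316, 0.634, -0.316]
force: [-3.8, -4.8, 1.2]
grip_width: 0.0
blue 8037 (543.6875, -88.56927490234375) (19.80878448486328, 65.25672912597656) phi by axis 12.764395679278904 by stem 12.789680730148868 67.94456710014538
yellow 4671 (569.9532470703125, 29.734786987304688) (34.531341552734375, 19.083560943603516) phi by axis 0.11404177074008913 by stem -1.6103778139010902 51.08287150628247
[521.08138373 -89.29677318  93.79637483] [-3.7982146 -4.7661515  1.2359253]
```

View pics/w4.png

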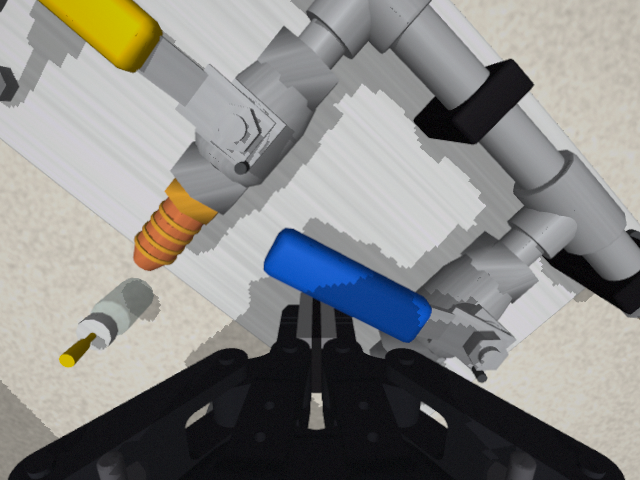

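Blue is at 12.8°. Moving slowly to its stop along the manifold's +x.

```bash
python3 -m jog '[{"linear":[0,0.005,0.003],"rotation":[0,0,0],"grip":0},{"linear":[0,0.01,0.006],"rotation":[0,0,0],"grip":0},{"linear":[0,0.015,0.01],"rotation":[0,0,0],"grip":0},{"linear":[0,0.019,0.014],"rotation":[0,0,0],"grip":0},{"linear":[0,0.022,0.018],"rotation":[0,0,0],"grip":0},{"linear":[0,0.026,0.022],"rotation":[0,0,0],"grip":0},{"linear":[0,0.03,0.026],"rotation":[0,0,0],"grip":0},{"linear":[0,0.033,0.029],"rotation":[0,0,0],"grip":0},{"linear":[0,0.036,0.032],"rotation":[0,0,0],"grip":0},{"linear":[0,0.038,0.034],"rotation":[0,0,0],"grip":0}]';python3 look.py w5
```

```text
time_s: 5.18
eef_pos: [535.1, -88.4, 93.2]
ee_rot: [0.629, 0.316, 0.636, -0.315]
force: [-6.2, 5.1, 2.7]
grip_width: 0.002
blue 8074 (559.1683959960938, -87.9189224243164) (65.01312255859375, 19.37265968322754) phi by axis 0.10834261302524707 by stem -0.26965399980976534 68.27871832360486
yellow 7747 (570.4053344726562, 34.462669372558594) (44.16607666015625, 19.2608585357666) phi by axis 0.16277834300571534 by stem -1.5057175313408222 55.83131740910604
[535.11092986 -88.40004394  93.18389663] [-6.16622111  5.09450274  2.68278696]
```

```bash
python3 -m jog '[{"linear":[0,0.002,0.002],"rotation":[0,0,0],"grip":0},{"linear":[0,0.003,0.003],"rotation":[0,0,0],"grip":0},{"linear":[0,0.004,0.004],"rotation":[0,0,0],"grip":0},{"linear":[0,0.004,0.004],"rotation":[0,0,0],"grip":0}]';python3 look.py w6
```

```text
time_s: 5.57
eef_pos: [535.6, -87.8, 92.9]
ee_rot: [0.628, 0.316, 0.638, -0.315]
force: [-7.1, 0.3, 3.4]
grip_width: 0.001
blue 8062 (559.6519165039062, -87.97857666015625) (65.2713394165039, 19.630245208740234) phi by axis -0.455347572521635 by stem -0.6783769783181729 68.2661593198766
yellow 7892 (570.483154296875, 34.32329177856445) (43.996925354003906, 19.187986373901367) phi by axis 0.42262789134555345 by stem -1.6016835562384495 55.70186624210419
[535.62459477 -87.79227105  92.90147434] [-7.12773876  0.30355311  3.39354579]
```

View pics/w6.png

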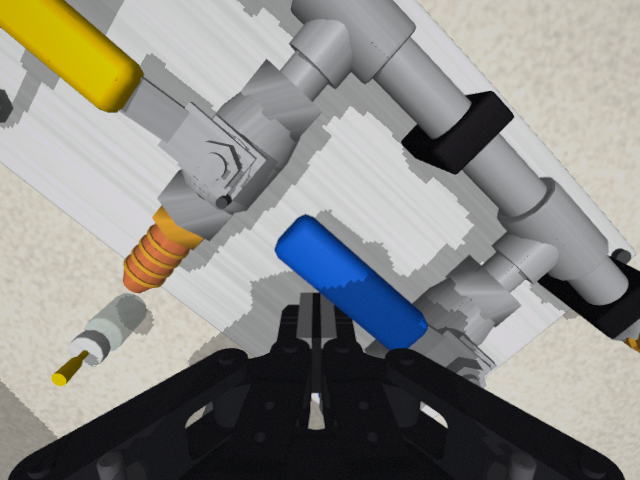

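```bash
python3 -m jog '[{"linear":[0,0.003,0.003],"rotation":[0,0,0],"grip":0},{"linear":[0,0.006,0.006],"rotation":[0,0,0],"grip":0},{"linear":[0,0.006,0.006],"rotation":[0,0,0],"grip":0}]';python3 look.py w7
```

```text
time_s: 5.87
eef_pos: [535.9, -87.6, 92.8]
ee_rot: [0.626, 0.315, 0.64, -0.315]
force: [-13.6, -1.1, 8.1]
grip_width: -0.0
blue 8049 (560.0377197265625, -87.8537368774414) (64.88851165771484, 19.250682830810547) phi by axis -0.6186013567013121 by stem -0.9892846586190845 68.43009945765642
yellow 7935 (570.5374755859375, 34.541099548339844) (44.93743896484375, 19.100688934326172) phi by axis 0.2682776105838414 by stem -1.6309862531706025 55.924523476515425
[535.93933439 -87.62852269  92.77092928] [-13.55466886  -1.13964794   8.12608471]
```

The force has risen to 13.6 N and the lever no longer turns, so blue is at its stop. I'm backing off and going up.

```bash
python3 -m jog '[{"linear":[0,-0.015,-0.014],"rotation":[0,0,0],"grip":0},{"linear":[0,-0.03,-0.028],"rotation":[0,0,0],"grip":0},{"linear":[0,-0.045,-0.042],"rotation":[0,0,0],"grip":0},{"linear":[0,-0.062,-0.056],"rotation":[0,0,0],"grip":0},{"linear":[-0.06,-0.062,-0.056],"rotation":[0,0,0],"grip":0},{"linear":[-0.13,-0.062,-0.056],"rotation":[0,0,0],"grip":0},{"linear":[-0.2,-0.062,-0.056],"rotation":[0,0,0],"grip":0},{"linear":[-0.28,-0.062,-0.056],"rotation":[0,0,0],"grip":0},{"linear":[-0.36,-0.062,-0.056],"rotation":[0,0,0],"grip":0},{"linear":[-0.44,-0.062,-0.056],"rotation":[0,0,0],"grip":0},{"linear":[-0.44,-0.062,-0.056],"rotation":[0,0,0],"grip":0}]';python3 look.py w8; python3 - <<'E'
from h import *
from rig import sense
s=sense();print(np.degrees(np.arctan2(R(s)[1],R(s)[0])),R(s)[:,0])
u,n=lever(0.);print(rows(s,[(*(C+71*u-36*n),222)]))
f=np.load("pics/top0.npz");d=f["d"]
ys,xs=np.mgrid[145:175,325:345];P=depthpts("top",np.c_[xs.ravel(),ys.ravel()],d)
for lo in(60,78,84,90):
    k=P[:,2]>lo;q=(P[k][:,:2]-C);print(lo,k.sum(),(q@ex).min() if k.any() else '',P[:,2].max())
E
```

```text
time_s: 6.83
eef_pos: [514.7, -87.0, 229.8]
ee_rot: [0.629, 0.315, 0.637, -0.315]
force: [0.9, -0.4, 1.0]
grip_width: 0.003
blue 2298 (559.6439208984375, -88.17495727539062) (64.60865783691406, 18.07857894897461) phi by axis 0.053708518786965226 by stem -0.6882719015779237 68.06996889461782
yellow 3103 (571.0013427734375, 45.54905700683594) (65.5985336303711, 18.75109100341797) phi by axis 0.06808992747836354 by stem -0.9236165318345595 66.91633424755322
[514.65115894 -87.00665046 229.81473555] [ 0.86209518 -0.37905278  0.9753406 ]
[154.54301485  37.07442089 -52.93092429] [-0.01363088  0.00648904 -0.99988604]
[[0.0164, 0.5132, -0.169]]
60 325 -197.2144711530461 914.7652734462556
78 18 -197.2144711530461 914.7652734462556
84 1 -197.2144711530461 914.7652734462556
90 1 -197.2144711530461 914.7652734462556
```

View pics/w8.png

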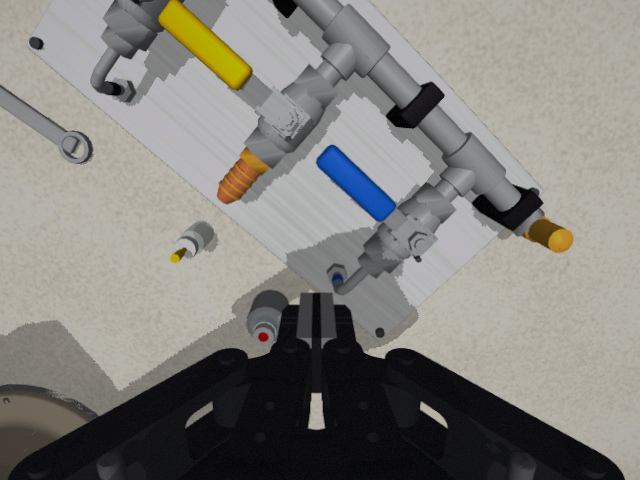

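The wrist view shows the blue lever (357,182) across its pipe, measured at 0.05°, and yellow (205,42) still shut. The brackets stand below 84 mm. I'm moving above the yellow lever's header side.

```bash
python3 -m jog '[{"linear":[0,0.07,-0.023],"rotation":[0,0,0],"grip":0},{"linear":[0,0.14,-0.046],"rotation":[0,0,0],"grip":0},{"linear":[0,0.21,-0.07],"rotation":[0,0,0],"grip":0},{"linear":[0,0.28,-0.092],"rotation":[0,0,0],"grip":0},{"linear":[0,0.35,-0.115],"rotation":[0,0,0],"grip":0},{"linear":[0,0.42,-0.138],"rotation":[0,0,0],"grip":0},{"linear":[0,0.49,-0.161],"rotation":[0,0,0],"grip":0},{"linear":[0,0.513,-0.169],"rotation":[0,0,0],"grip":0},{"linear":[0,0.513,-0.169],"rotation":[0,0,0],"grip":0}]'; python3 - <<'E'
from h import *
from rig import sense
s=sense();print(np.degrees(np.arctan2(R(s)[1],R(s)[0])),R(s)[:,0])
u,n=lever(0.);print(rows(s,[(*(C+71*u-36*n),222),(*(C+71*u-36*n),130),(*(C+71*u-36*n),93)]))
E
```

```text
time_s: 7.63
eef_pos: [606.1, 47.6, 225.5]
ee_rot: [0.627, 0.314, 0.639, -0.315]
force: [0.1, -0.7, 0.4]
grip_width: 0.002
[156.07205669  37.18141988 -52.82553673] [-0.01548416  0.00687067 -0.99985651]
[[0.0116, -0.0019, 0.0032], [0.3183, 0.0006, 0.0078], [0.4416, 0.0016, 0.0096]]
```

```bash
python3 -m jog '[{"linear":[0.06,0,0.002],"rotation":[0,0,0],"grip":0},{"linear":[0.12,0,0.004],"rotation":[0,0,0],"grip":0},{"linear":[0.18,0,0.006],"rotation":[0,0,0],"grip":0},{"linear":[0.24,0,0.008],"rotation":[0,0,0],"grip":0},{"linear":[0.3,0,0.009],"rotation":[0,0,0],"grip":0},{"linear":[0.36,0,0.01],"rotation":[0,0,0],"grip":0},{"linear":[0.4,0,0.01],"rotation":[0,0,0],"grip":0},{"linear":[0.43,0.001,0.01],"rotation":[0,0,0],"grip":0},{"linear":[0.44,0.001,0.01],"rotation":[0,0,0],"grip":0},{"linear":[0.44,0.001,0.01],"rotation":[0,0,0],"grip":0}]'; python3 look.py w9; python3 - <<'E'
from h import *
from rig import sense
s=sense();r=R(s);hd=np.arctan2(r[1,1],r[0,1]);S=np.array([564.6,-21.4])
for deg in (0,10,20,30,40,50,60,70,80,90):
    u,n=lever(np.radians(deg))
    h=np.arctan2(n[1],n[0])-hd; D=11*abs(np.cos(h))+8*abs(np.sin(h))
    t=S+70*u-n*(9.5+D); print(deg,round(D,1),t.round(1),rows(s,[(*t,93)]))
E
```

```text
time_s: 8.47
eef_pos: [605.6, 45.8, 93.1]
ee_rot: [0.627, 0.314, 0.64, -0.315]
force: [-0.4, -0.5, -0.3]
grip_width: -0.003
blue few 0
yellow 791 (578.5902099609375, 71.22393035888672) (13.253890037536621, 25.460514068603516) phi by axis 47.100148643298695 by stem -3.907787870064012 93.37091387335259
[605.62610661  45.80048951  93.06900115] [-0.44638033 -0.49486092 -0.3036151 ]
0 13.5 [593.7  46.3] [[0.0034, -0.032, -0.0258]]
10 13.6 [581.6  50.3] [[0.0041, -0.0561, -0.0609]]
20 13.2 [568.5  52.1] [[0.0048, -0.0873, -0.0919]]
30 12.4 [555.   51.3] [[0.0055, -0.1247, -0.1171]]
40 11.3 [541.6  47.9] [[0.0061, -0.1672, -0.135]]
50 12.0 [530.4  43.3] [[0.0066, -0.2062, -0.1454]]
60 12.9 [520.2  37.2] [[0.007, -0.2456, -0.1496]]
70 13.5 [510.9  29.1] [[0.0072, -0.2866, -0.1467]]
80 13.6 [503.   19.1] [[0.0074, -0.3276, -0.1362]]
90 13.3 [496.9   7.5] [[0.0075, -0.3672, -0.1177]]
```

View pics/w9.png

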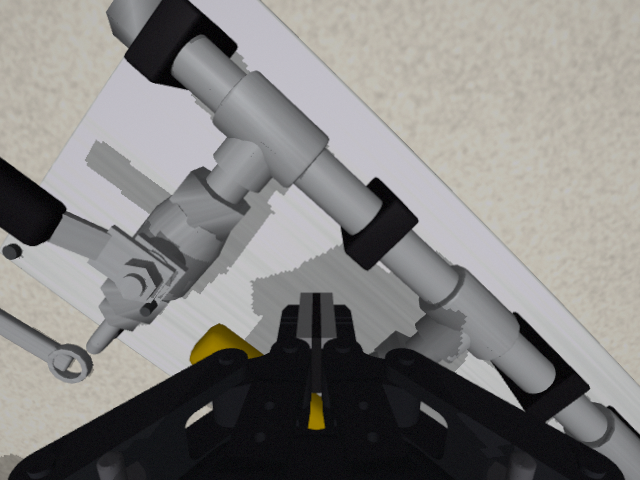

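The wrist view shows the fingers on the header side of the yellow sleeve (its tip at 222,345), clear of the bracket at (380,222). I'm starting the vent push.

```bash
python3 -m jog '[{"linear":[0,-0.016,-0.013],"rotation":[0,0,0],"grip":0},{"linear":[0,-0.032,-0.026],"rotation":[0,0,0],"grip":0},{"linear":[0,-0.04,-0.038],"rotation":[0,0,0],"grip":0},{"linear":[0,-0.048,-0.05],"rotation":[0,0,0],"grip":0},{"linear":[0,-0.056,-0.061],"rotation":[0,0,0],"grip":0},{"linear":[0,-0.066,-0.071],"rotation":[0,0,0],"grip":0},{"linear":[0,-0.077,-0.082],"rotation":[0,0,0],"grip":0},{"linear":[0,-0.087,-0.092],"rotation":[0,0,0],"grip":0},{"linear":[0.002,-0.1,-0.101],"rotation":[0,0,0],"grip":0},{"linear":[0.002,-0.112,-0.11],"rotation":[0,0,0],"grip":0},{"linear":[0.002,-0.125,-0.117],"rotation":[0,0,0],"grip":0}]'; cat > st.py <<'E'
from h import *
from rig import sense,capture
import sys
s=sense();r=R(s);hd=np.arctan2(r[1,1],r[0,1]);S=np.array([564.6,-21.4])
p,d=capture("side");cv2.imwrite(f"pics/{sys.argv[1]}.png",p[:,:,::-1])
print(s["force"],np.degrees(hd),r[:,0].round(3))
for deg in (20,30,40,50,60,70,80,90):
    u,n=lever(np.radians(deg))
    h=np.arctan2(n[1],n[0])-hd; D=11*abs(np.cos(h))+8*abs(np.sin(h))
    t=S+70*u-n*(9.5+D); print(deg,t.round(1),rows(s,[(*t,93)]))
E
python3 st.py s10
```

```text
time_s: 9.43
eef_pos: [555.8, 51.0, 95.1]
ee_rot: [0.629, 0.315, 0.638, -0.314]
force: [6.8, -0.7, -0.6]
grip_width: -0.002
[ 6.80087389 -0.7204835  -0.57658084] 37.1631111606753 [-0.011  0.006 -1.   ]
20 [568.5  52.1] [[0.0065, 0.0359, 0.0229]]
30 [555.   51.3] [[0.0069, -0.0015, -0.0023]]
40 [541.6  47.9] [[0.0073, -0.044, -0.0202]]
50 [530.4  43.3] [[0.0077, -0.083, -0.0306]]
60 [520.2  37.2] [[0.0079, -0.1225, -0.0348]]
70 [510.9  29.1] [[0.0081, -0.1634, -0.0319]]
80 [503.   19.1] [[0.0081, -0.2045, -0.0214]]
90 [496.9   7.5] [[0.0081, -0.2441, -0.0029]]
```

View pics/s10.png

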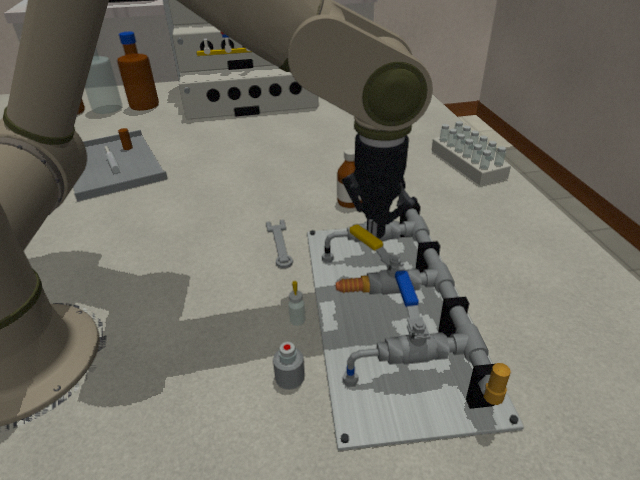

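The side view shows yellow (366,237) turned about 30°, with blue (406,288) still shut. Continuing.

```bash
python3 -m jog '[{"linear":[0.004,-0.015,-0.008],"rotation":[0,0,0],"grip":0},{"linear":[0.006,-0.03,-0.015],"rotation":[0,0,0],"grip":0},{"linear":[0.007,-0.044,-0.02],"rotation":[0,0,0],"grip":0},{"linear":[0.007,-0.057,-0.024],"rotation":[0,0,0],"grip":0},{"linear":[0.007,-0.07,-0.028],"rotation":[0,0,0],"grip":0},{"linear":[0.007,-0.083,-0.031],"rotation":[0,0,0],"grip":0},{"linear":[0.007,-0.096,-0.033],"rotation":[0,0,0],"grip":0},{"linear":[0.008,-0.109,-0.034],"rotation":[0,0,0],"grip":0},{"linear":[0.008,-0.122,-0.035],"rotation":[0,0,0],"grip":0},{"linear":[0.008,-0.136,-0.034],"rotation":[0,0,0],"grip":0},{"linear":[0.008,-0.15,-0.033],"rotation":[0,0,0],"grip":0},{"linear":[0.008,-0.163,-0.032],"rotation":[0,0,0],"grip":0}]';python3 st.py s11
```

```text
time_s: 10.48
eef_pos: [511.3, 29.4, 94.0]
ee_rot: [0.63, 0.315, 0.637, -0.314]
force: [7.0, 4.0, 0.9]
grip_width: 0.001
[7.00462546 3.97609454 0.88263367] 37.16664752259473 [-0.007  0.006 -1.   ]
20 [568.5  52.1] [[0.0026, 0.1977, 0.0551]]
30 [555.   51.3] [[0.0029, 0.1603, 0.0299]]
40 [541.6  47.9] [[0.0031, 0.1177, 0.0119]]
50 [530.4  43.3] [[0.0033, 0.0788, 0.0015]]
60 [520.2  37.2] [[0.0034, 0.0393, -0.0026]]
70 [510.9  29.1] [[0.0035, -0.0016, 0.0002]]
80 [503.   19.1] [[0.0034, -0.0427, 0.0107]]
90 [496.9   7.5] [[0.0033, -0.0823, 0.0292]]
```

View pics/s11.png

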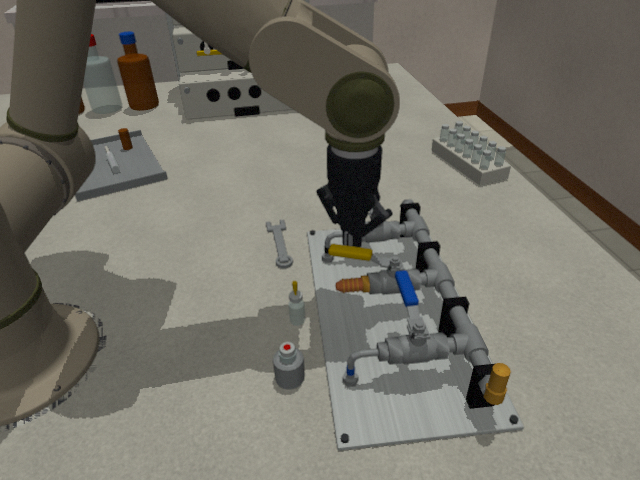

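The side view shows yellow (350,252) about 70° round, with nothing else disturbed. Now the last stretch, slowly.

```bash
python3 -m jog '[{"linear":[0.002,-0.01,0.002],"rotation":[0,0,0],"grip":0},{"linear":[0.003,-0.02,0.004],"rotation":[0,0,0],"grip":0},{"linear":[0.003,-0.03,0.007],"rotation":[0,0,0],"grip":0},{"linear":[0.003,-0.039,0.01],"rotation":[0,0,0],"grip":0},{"linear":[0.003,-0.046,0.013],"rotation":[0,0,0],"grip":0},{"linear":[0.003,-0.053,0.016],"rotation":[0,0,0],"grip":0},{"linear":[0.003,-0.06,0.019],"rotation":[0,0,0],"grip":0},{"linear":[0.003,-0.066,0.022],"rotation":[0,0,0],"grip":0},{"linear":[0.003,-0.072,0.025],"rotation":[0,0,0],"grip":0},{"linear":[0.003,-0.077,0.027],"rotation":[0,0,0],"grip":0},{"linear":[0.003,-0.08,0.029],"rotation":[0,0,0],"grip":0}]';python3 st.py s12|head -1; python3 - <<'E'
from h import *
import cv2
p=cv2.imread("pics/s12.png")[180:420,220:540]
cv2.imwrite("pics/s12z.png",cv2.resize(p,None,fx=2.5,fy=2.5,interpolation=cv2.INTER_CUBIC))
E
```

```text
time_s: 11.45
eef_pos: [497.6, 8.6, 93.9]
ee_rot: [0.631, 0.316, 0.636, -0.313]
force: [6.4, 10.4, 1.3]
grip_width: -0.004
[ 6.40210766 10.40756319  1.33080856] 37.147256594934554 [-0.004  0.008 -1.   ]
```

View pics/s12z.png

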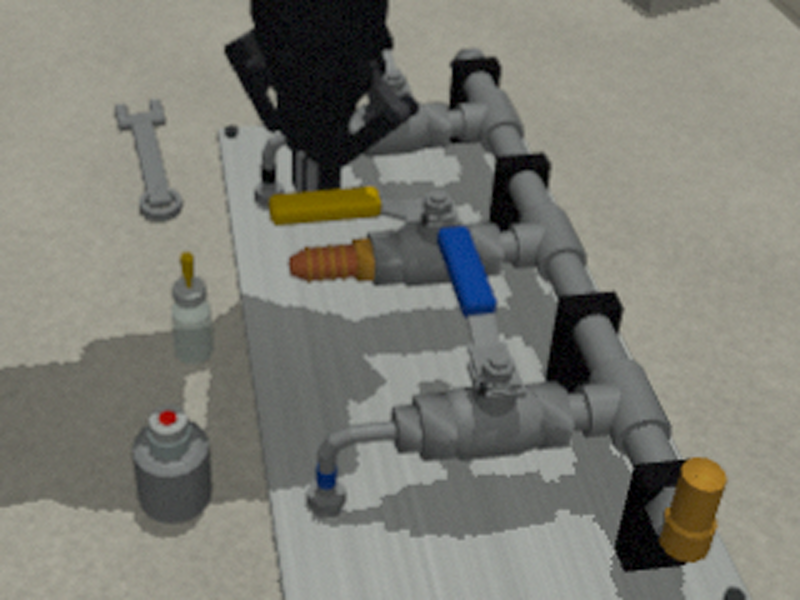

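```bash
python3 -m jog '[{"linear":[0,-0.003,0.003],"rotation":[0,0,0],"grip":0},{"linear":[0,-0.005,0.005],"rotation":[0,0,0],"grip":0},{"linear":[0,-0.007,0.007],"rotation":[0,0,0],"grip":0},{"linear":[0,-0.007,0.007],"rotation":[0,0,0],"grip":0}]'
```

```text
time_s: 11.83
eef_pos: [497.7, 8.3, 94.2]
ee_rot: [0.631, 0.319, 0.636, -0.311]
force: [7.1, 15.2, -2.6]
grip_width: -0.0
```

The force rose to 17 N with only 0.3 mm of motion, so yellow is at its stop. Backing off sideways, then up.

```bash
python3 -m jog '[{"linear":[0,0.014,-0.015],"rotation":[0,0,0],"grip":0},{"linear":[0,0.028,-0.03],"rotation":[0,0,0],"grip":0},{"linear":[0,0.042,-0.045],"rotation":[0,0,0],"grip":0},{"linear":[0,0.056,-0.061],"rotation":[0,0,0],"grip":0},{"linear":[-0.06,0.056,-0.061],"rotation":[0,0,0],"grip":0},{"linear":[-0.13,0.056,-0.061],"rotation":[0,0,0],"grip":0},{"linear":[-0.2,0.056,-0.061],"rotation":[0,0,0],"grip":0},{"linear":[-0.28,0.056,-0.061],"rotation":[0,0,0],"grip":0},{"linear":[-0.36,0.056,-0.061],"rotation":[0,0,0],"grip":0},{"linear":[-0.44,0.056,-0.061],"rotation":[0,0,0],"grip":0},{"linear":[-0.44,0.056,-0.061],"rotation":[0,0,0],"grip":0}]'; python3 look.py w13; python3 - <<'E'
from rig import capture
import cv2
p,d=capture("side");cv2.imwrite("pics/s13.png",p[:,:,::-1])
E
```

```text
time_s: 12.75
eef_pos: [501.7, 31.4, 231.0]
ee_rot: [0.633, 0.319, 0.633, -0.31]
force: [0.9, -0.9, 0.9]
grip_width: 0.0
blue 1877 (559.5469360351562, -87.64729309082031) (64.95699310302734, 18.314620971679688) phi by axis -0.12604764576381863 by stem -0.5633419789574765 68.5853712266171
yellow 1859 (498.73370361328125, -15.228546142578125) (19.58167266845703, 64.40779876708984) phi by axis 89.74960085277134 by stem 90.0286540840638 65.52098231610518
[501.74612183  31.37027497 230.98802348] [ 0.90205145 -0.85697178  0.86328235]
```

View pics/w13.png

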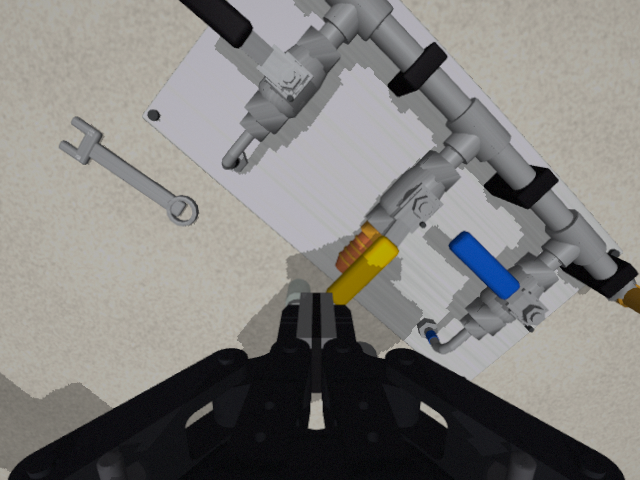

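View pics/s13.png

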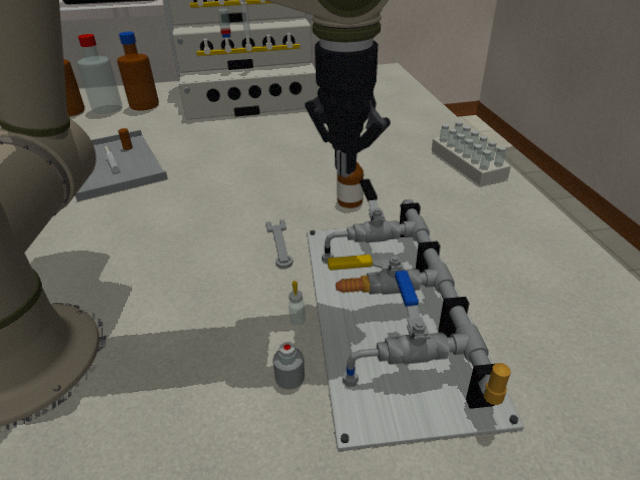

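The side view shows yellow (350,262) along its pipe and blue (406,288) across its own. Black is unmoved, and the pot, vial, spanner and bottle are at their original pixels. The arm is clear at 231 mm, so I'm handing in.

```bash
python3 -c "
from rig import *
print(sense()['force'],sense()['dq'].round(4));print(finish_job())"
```

```text
[ 0.07789468 -0.61731091  0.38817209] [-0.0018  0.0253  0.0327 -0.0012 -0.0064 -0.0014]
the job is handed in; nothing more can be done
None
```

I shut the blue supply valve to its stop, then opened the yellow vent valve to its stop. Both were pushed with the closed fingertips, and the job was handed in at about 13 s of the 64 s allowed.

- **Levers:** In the last wrist view blue measured about -0.1° by its axis, or -0.6° by its stem position (shut is 0°). Yellow measured 89.7° and 90.0° the same two ways (fully open is 90°). These differences are within the calibration error.
- **Forces:** The highest tool force I read was about 17 N, when confirming the vent stop. I read force only at the end of each move, so brief peaks in between would not show.
- **Other things:** The black lever, pot, vial, spanner and bottle look unmoved in the last pictures. I judged that by eye and did not measure them again.
- **Arm:** The tool stands at 231 mm, above everything, with a tool force under 1 N. It was still settling slightly at hand-in, with joint speeds up to 0.03 rad/s.

No check failed.

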